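# Close and weight a press mould, then wind the timer

## Robot

A 6-joint arm with a two-finger parallel gripper is mounted at the origin on the work surface. World frame = base frame: x ahead of the robot, y to its left, z up, the work surface at z = 0. Lengths are in m, angles in rad, forces in N, time in s.
With the tool pointing down it reaches from about 0.3 to 0.825 m from the base axis. Payload 5.4 kg.
Tool frame: the origin (TCP) lies at the very end of the fingers, on their centre line; the grasp point (between the pads) lies 19 mm behind it; z points along the fingers, y is the line along which they close (so a half turn about z gives the same grasp; the last joint's range is limited). The gripper opens to 92 mm and grips with 3 to 60 N. Pads are 20 mm wide; open, the fingers measure 128 mm over their backs; the gripper's body (75 mm by 189 mm) begins 69 mm behind the grasp point.
Start: joints at [-1.538, 0.158, 1.597, -0, 1.386, -0.21], TCP at [0.138, -0.558, 0.215] pointing down, gripper open.
Joint ranges: [-2.91, 2.91], [-0.94, 2.29], [0.18, 2.7], [-1.29, 4.43], [0.17, 2.64], [-3, 3]. Speed limits (rad/s): [2.57, 2.57, 3.14, 3.14, 3.14, 3.14].

## Interface

Orientations are given as a rotation vector (axis times angle).
In Python, from workcell import bot gives the robot as it stands. Calls block until the motion is done:
- bot.goto(position, orientation): joint-space move of the TCP to a pose.
- bot.line_to(position, rot=None, max_speed=0.15): straight line of the TCP; rot=None keeps the orientation; max_speed is the mean speed in m/s.
- bot.set_joints(angles): joint-space move.
- bot.set_gripper(opening, newtons=None): opening from 0.0 (shut) to 1.0 (fully open); newtons is the grip in N (None keeps the last); returns when the fingers have stopped.
- bot.hold(seconds).
- bot.inverse_kinematics(position, orientation): joint angles nearest the present ones, or None.
- bot.read_camera(name): name is "scene" or "side" or "wrist"; returns a dict with "pixels" (400x640x3 uint8, blue, green, red), "fx", "fy", "cx", "cy" (pixels), "k1" (the pictures are not rectified: a ray, as slopes to the right and down, at radius r is drawn at 1 + k1 r^2 times it, then the intrinsics apply), "R" (3x3) and "t" (3): a world point X has camera coordinates R X + t. Camera axes: x right, y down, z forward; pixel columns grow to the right and rows downward; lengths in m; the calibration is good to about 2 mm. A picture is of the moment at which its call begins. There is no depth.
A pose or a line that the arm cannot do raises bot.MotionError and nothing moves.
- bot.job_done(): hands the job in; it is judged then, once.
Readings, each from a call of its own:
- bot.current_clock(): time.
- bot.current_joints(): joint angles.
- bot.current_joint_vel(): joint speeds.
- bot.current_effort(): joint torques, N m.
- bot.current_ee_pos(): TCP position.
- bot.current_tool_rot(): TCP orientation.
- bot.current_contact_force(): force on the tool from outside, world axes, zero at the start.
- bot.current_ft_torque(): the same for the moment, N m.
- bot.current_opening(): opening from 0.0 (shut) to 1.0 (fully open).
- bot.current_grip_force(): force on a finger pad.
Only numpy, scipy, OpenCV 4.12 (cv2) and the standard library are available. Lean on these libraries where they do the work, as an engineer would, in place of code of your own. Each camera call takes 0.05 s, during which the arm holds its last target. There are 200 camera calls.

## Task

Get the cement press mould ready to set: put the wooden paddle that lies on its lid away in the tool tray, and turn the round lid (it has lugs at its edge to push on) until its notch squarely faces the steel mark on the base. Then stand every iron weight there is flat on the lid, side by side inside its lip, with the notch still facing the mark, and lastly wind the timer's key clockwise right up to its stop. Leave everything else standing where it is.

Things in the scene. Friction and masses are not known exactly. Their poses are not given: they have to be found in the camera images.
- lid_top (a point): Centre of the flat upper face (68 mm above the table) of the round white plaster lid, 172 mm across, of a press mould. Round its edge runs a lip 6 mm high, inside radius 80 mm. The lid turns either way, without end, about the vertical through this point, on a grey cement base fixed to the table (176 mm across, 44 mm high). x points to the notch, z up
- lug1 (a point): Middle of one of four rectangular lugs standing out from the lid's rim like spokes, for pushing: 14 mm wide, from radius 86 to 114 mm (this point at 100), 48 to 70 mm above the table; this one is 72 degrees anticlockwise (from above) from the notch, where the fifth lug would be
- lug2 (a point): Middle of one of four rectangular lugs standing out from the lid's rim like spokes, for pushing: 14 mm wide, from radius 86 to 114 mm (this point at 100), 48 to 70 mm above the table; this one is 144 degrees anticlockwise (from above) from the notch, where the fifth lug would be
- lug3 (a point): Middle of one of four rectangular lugs standing out from the lid's rim like spokes, for pushing: 14 mm wide, from radius 86 to 114 mm (this point at 100), 48 to 70 mm above the table; this one is 216 degrees anticlockwise (from above) from the notch, where the fifth lug would be
- lug4 (a point): Middle of one of four rectangular lugs standing out from the lid's rim like spokes, for pushing: 14 mm wide, from radius 86 to 114 mm (this point at 100), 48 to 70 mm above the table; this one is 288 degrees anticlockwise (from above) from the notch, where the fifth lug would be
- notch (a point): The notch: a slot 22 mm wide and about 20 mm deep cut in through the lid's rim and lip; this point is at its mouth, on the rim at radius 86 mm, level with the lid's upper face
- mark (a point): The mark: a dark steel rib, 8 mm wide, on the fixed base, running radially out from under the lid's rim to radius 124 mm, its top 40 mm above the table (lugs pass over it). This point is on the rib's centre line at radius 86 mm, 45 mm above the table, right below where the notch's mouth must come
- lid (a joint): Turn of the lid, rad, growing anticlockwise from above; 0 or any multiple of 2 pi has the notch exactly facing the mark. Friction (about 0.22 N m) keeps the lid where it is left
- paddle_center (a point): Centre of a small wooden clay paddle, a plain bar 105 x 22 x 18 mm (x, y, z) with rounded edges, 40 g, that starts lying on the lid; x along its length
- tray: Open wooden tool tray fixed to the table, 85 x 190 x 30 mm outside (x, y, z), walls and floor 5 mm; origin at the centre of its underside, y along its length
- weight1_center (a point): Centre of a round dark iron weight, a plain disc 50 mm across and 34 mm tall, about 0.42 kg, standing flat on the table at the start; z along its axis; two to four of the weights 1-4 are there
- weight2_center (a point): Centre of a round dark iron weight, a plain disc 50 mm across and 34 mm tall, about 0.42 kg, standing flat on the table at the start; z along its axis; two to four of the weights 1-4 are there
- weight3_center (a point): Centre of a round dark iron weight, a plain disc 50 mm across and 34 mm tall, about 0.42 kg, standing flat on the table at the start; z along its axis; two to four of the weights 1-4 are there
- weight4_center (a point): Centre of a round dark iron weight, a plain disc 50 mm across and 34 mm tall, about 0.42 kg, standing flat on the table at the start; z along its axis; two to four of the weights 1-4 are there
- key_grip (a point): Middle of the upright bar of a steel winding key on top of a white timer box (85 x 85 x 42 mm, fixed to the table). The bar is 46 mm long (its x axis), 10 mm thick (y) and 30 mm tall; this point is 69.5 mm above the table, the bar spans 54 to 84 mm; it turns about the vertical line through this point
- key (a joint): Turn of the winding key, rad, growing clockwise from above; 0 run down, 6.2 fully (almost a full turn) wound against its stop. It is sprung (about 0.01 N m per rad) with a friction of 0.075 N m that holds it wherever it is let go
- vase: unfired grey clay vase, 130 mm tall, up to 84 mm across: not part of the job; origin at its underside
- jar: glaze jar 75 mm tall, 56 mm across: not part of the job; origin at its underside
- jar2: small glaze jar 60 mm tall, 44 mm across: not part of the job; origin at its underside
- cast: small square open cement casting 50 x 50 x 35 mm: not part of the job; origin at its underside
- brush: a brush lying flat: not part of the job
- disc: terracotta disc 54 mm across, 22 mm tall: not part of the job; origin at its underside
Mind the look-alikes: they are no part of the job. Leave any green, turquoise or yellow look-alike of the part that bears weight2_center alone.

How it is judged:
By the outcome, as a careful person would: the job done as asked, in the order asked, and still so for the second after the job is handed in, with the robot touching nothing.
Of weight1, weight2, weight3, weight4 only 2 to 4 are there at a start; the rules pass over those that are not, and their reading is None.
At some moment in a run one of paddle, weight1, weight2, weight3, weight4 may be knocked a few centimetres aside while the robot is not near it.
Once in a run the grip may slacken for a moment while it holds something.
It also fails if it takes over 210 s, if anything falls off the work surface, if the arm or the gripper's body presses on something with over 40 N, if the wrist force passes 120 N, or if a joint passes its speed limit or range.

## Working session

There is one attempt and no reset: what is moved stays moved. The work goes in short steps, each a Python script; the robot and the scene stay as the last script left them, time stands still between calls to the robot, and variables do not carry over. Pictures are saved under pics/ and viewed, at most 15 in all, crops included, and the job is handed in when it is done.

```bash
mkdir -p pics; cat > h.py <<'E'
import numpy as np, cv2
from workcell import bot
from scipy.spatial.transform import Rotation as Ro
def snap(n,f=None):
    c=bot.read_camera(n)
    if f: cv2.imwrite('pics/'+f,c['pixels'])
    return c
def proj(c,X):
    p=np.asarray(c['R'])@np.asarray(X,float)+np.asarray(c['t']); s=p[:2]/p[2]
    s=s*(1+c['k1']*(s@s)); return np.array([c['fx']*s[0]+c['cx'],c['fy']*s[1]+c['cy']])
def ray(c,u,v,z):
    d=np.array([(u-c['cx'])/c['fx'],(v-c['cy'])/c['fy']]); s=d.copy()
    for _ in range(20): s=d/(1+c['k1']*(s@s))
    R=np.asarray(c['R']); o=-R.T@np.asarray(c['t']); w=R.T@np.array([s[0],s[1],1])
    return o+w*(z-o[2])/w[2]
def down(yaw): # tool z down; closing axis y along direction at angle yaw in world
    y=np.array([np.cos(yaw),np.sin(yaw),0]); z=np.array([0,0,-1.]); x=np.cross(y,z)
    return Ro.from_matrix(np.c_[x,y,z]).as_rotvec()
E
python3 - <<'E'
from h import *
for n in ['scene','side','wrist']:
    c=snap(n,n+'0.png'); R=np.asarray(c['R']); print(n,-R.T@np.asarray(c['t']),R[2],c['fx'],c['k1'])
print(bot.current_tool_rot(),bot.current_clock())
E
```

```text
scene [1.04491039 0.53426887 0.96080648] [-0.41635698 -0.49150592 -0.7648979 ] 455.48654250942604 0.008474537898729236
side [ 0.49666134 -0.84098871  0.84592667] [ 0.06010635  0.74486835 -0.66449858] 428.20929562585104 -0.016138242134797205
wrist [ 0.20706327 -0.54054256  0.38311768] [-0.24524733 -0.05818806 -0.96771271] 297.50503682025226 -0.036017155830698616
[-3.11712790e+00 -3.80322950e-01 -1.94997434e-04] 0.15
```

View pics/scene0.png

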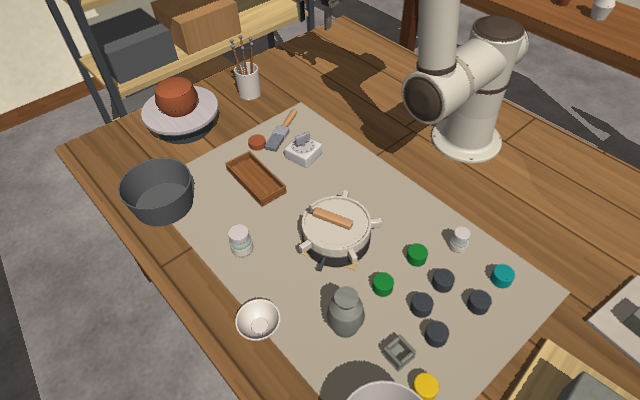

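View pics/side0.png

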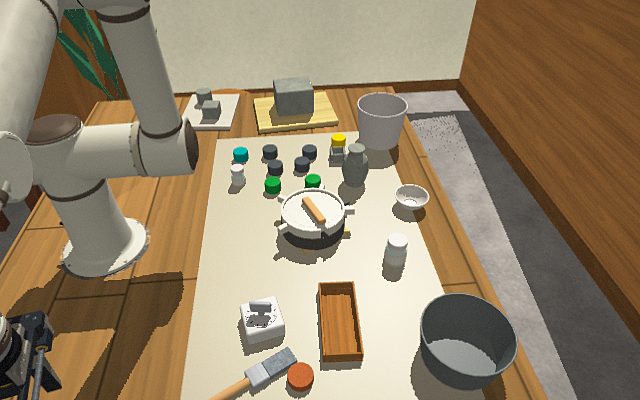

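Four dark iron discs fit the weights: scene (443,280), (480,301), (422,304), (436,334). The green ones at (417,254) and (383,284), teal (503,275) and yellow (426,386) are look-alikes, so I leave them. The lid is at (337,225) with the paddle on it, the tray at (256,177) and the key at (303,148). I'll enlarge to confirm.

```bash
python3 - <<'E'
import cv2,numpy as np
s=cv2.imread('pics/scene0.png');d=cv2.imread('pics/side0.png')
a=cv2.resize(s[180:280,287:387],(400,400),interpolation=cv2.INTER_CUBIC)
b=cv2.resize(d[175:260,270:355],(400,400),interpolation=cv2.INTER_CUBIC)
cv2.imwrite('pics/crop1.png',np.hstack([a,b]))
a=cv2.resize(s[235:355,370:530],(400,300),interpolation=cv2.INTER_CUBIC)
b=cv2.resize(d[285:345,230:310],(400,300),interpolation=cv2.INTER_CUBIC)
cv2.imwrite('pics/crop2.png',np.hstack([a,b]))
E
```

```text
(no output)
```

View pics/crop1.png

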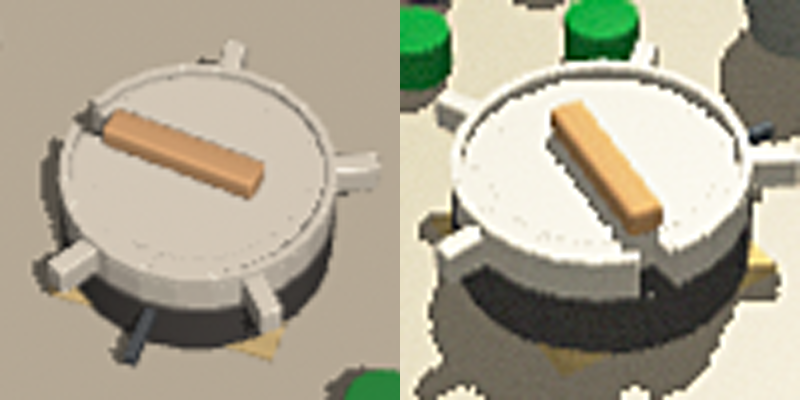

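View pics/crop2.png

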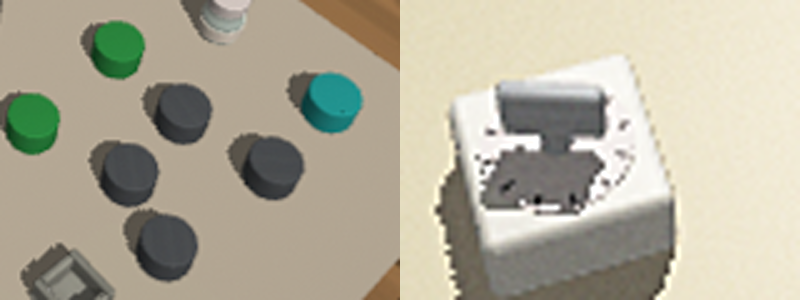

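Crop 1: the notch is at about scene (310,209), and the dark steel mark's tip is at scene (319,267); the tan tabs are decoys. Crop 2 confirms four dark discs, and the key bar on the timer.

```bash
cat >> h.py <<'E'
def fitc(P):
    P=np.array(P)[:,:2]; A=np.c_[2*P,np.ones(len(P))]; x=np.linalg.lstsq(A,(P**2).sum(1),rcond=None)[0]
    return x[:2],np.sqrt(x[2]+x[:2]@x[:2])
def blobs(c,mask,amin=40):
    n,l,s,ce=cv2.connectedComponentsWithStats(mask.astype(np.uint8)); return [(ce[i],s[i]) for i in range(1,n) if s[i,4]>=amin]
E
python3 - <<'E'
from h import *
c=snap('scene'); d=snap('side')
pc=lambda x,y:(287+x/4,180+y/4); q=lambda x,y:(270+x*85/400,175+y*85/400)
P=[ray(c,*pc(*p),.074) for p in [(60,170),(200,64),(338,160),(190,281),(100,240),(300,95)]]
o,r=fitc(P); print('lid scene',o,r)
P=[ray(d,*q(*p),.074) for p in [(52,170),(348,145),(200,62),(180,265),(90,225),(300,80)]]
print('lid side',*fitc(P))
print('notch',ray(c,*pc(92,118),.07)[:2],ray(d,*q(245,270),.068)[:2]); print('mark tip',ray(c,*pc(128,355),.04)[:2],ray(d,*q(370,128),.04)[:2])
print('weights sc',[ray(c,*p,.025)[:2].round(3) for p in [(443,280),(480,301),(422,304),(436,334)]])
print('weights sd',[ray(d,*p,.025)[:2].round(3) for p in [(270,151),(310,151),(275,167),(302,164)]])
print('key',ray(c,303,141,.0695)[:2],ray(d,262,309,.0695)[:2]);
print('keyends',ray(d,230+100/5,285+82/5,.084)[:2],ray(d,230+205/5,285+88/5,.084)[:2])
print('tray',ray(c,256,177,.02)[:2],ray(d,340,320,.02)[:2])
print('paddle',[ray(c,*pc(*p),.086)[:2].round(3) for p in [(110,125),(258,180)]])
for n,p,z in [('vase',(347,290),.13),('jar2',(460,231),.06),('cast',(398,350),.035),('jar',(239,229),.075),('green',(383,277),.034),('green',(417,247),.034)]:print(n,ray(c,*p,z)[:2].round(3))
E
```

```text
lid scene [0.56280427 0.01578069] 0.08599090768019786
lid side [0.56773807 0.01410491] 0.08626171487962751
notch [ 0.58558508 -0.06234887] [ 0.58229986 -0.07334438]
mark tip [0.67371082 0.07287831] [0.67374144 0.06718551]
weights sc [array([0.47 , 0.285]), array([0.452, 0.377]), array([0.555, 0.294]), array([0.588, 0.362])]
weights sd [array([0.453, 0.371]), array([0.588, 0.357]), array([0.468, 0.278]), array([0.556, 0.286])]
key [ 0.43050629 -0.27696476] [ 0.42888656 -0.29255629]
keyends [ 0.40451869 -0.28089823] [ 0.44939492 -0.28834598]
tray [ 0.59588847 -0.29409036] [ 0.59813827 -0.30374742]
paddle [array([ 0.589, -0.04 ]), array([0.551, 0.054])]
vase [0.701 0.196]
jar2 [0.351 0.233]
cast [0.68  0.333]
jar [ 0.758 -0.129]
green [0.574 0.188]
green [0.449 0.185]
```

```bash
cat >> h.py <<'E'
def rotfor(p,yaw):
    b=None;j=np.array(bot.current_joints())
    for y in (yaw,yaw+np.pi):
        q=bot.inverse_kinematics(list(p),list(down(y)))
        if q is not None:
            k=np.abs(np.array(q)-j).max()+ (5 if abs(q[5])>2.9 else 0)
            if b is None or k<b[0]: b=(k,down(y))
    return list(b[1])
def go(x,y,z,yaw): bot.goto([x,y,z],rotfor((x,y,z),yaw))
def line(x,y,z,v=.15,yaw=None): bot.line_to([x,y,z],rot=None if yaw is None else rotfor((x,y,z),yaw),max_speed=v)
E
python3 - <<'E'
from h import *
print(bot.current_clock())
go(.5,.015,.36,np.pi/2); print(bot.current_clock())
c=snap('wrist','w1.png'); R=np.asarray(c['R']); print(-R.T@np.asarray(c['t']),R[2], proj(c,[.565,.015,.068]))
E
```

```text
0.25
2.7083
[0.57100585 0.01469683 0.52903138] [-2.53015851e-01  7.46502018e-04 -9.67461845e-01] [323.57605535 124.56682681]
```

View pics/w1.png

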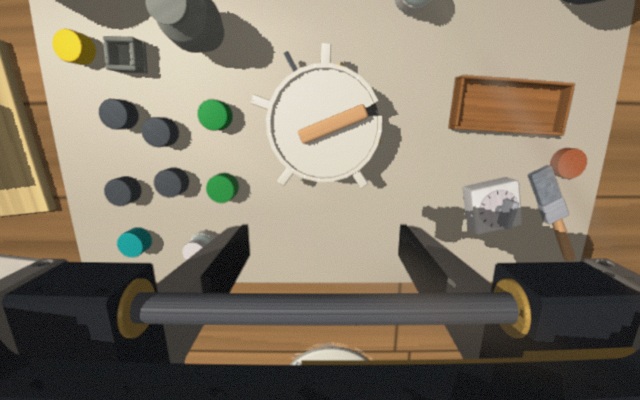

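The wrist view from above shows the lid at (324,122), notch at (372,108), mark at (290,61), four dark discs at the left, tray (512,106) and key (496,208).

```bash
cat >> h.py <<'E'
def weights(c,z=.034,roi=None):
    p=c['pixels'].astype(int); m=(p.max(2)<85)&(p.max(2)-p.min(2)<30)
    m=cv2.morphologyEx(m.astype(np.uint8),cv2.MORPH_OPEN,np.ones((5,5)))
    return m
def lidang(c,ctr,z=.071,r=.083):
    # brightness along the lip circle; notch = dark gap
    g=c['pixels'].max(2); th=np.radians(np.arange(0,360,.5)); v=[]
    for t in th:
        u=proj(c,[ctr[0]+r*np.cos(t),ctr[1]+r*np.sin(t),z]); v.append(cv2.getRectSubPix(g,(1,1),(float(u[0]),float(u[1])))[0,0])
    return th,np.array(v,float)
E
python3 - <<'E'
from h import *
c=snap('wrist'); p=c['pixels']; hsv=cv2.cvtColor(p,cv2.COLOR_BGR2HSV)
m=weights(c); 
for ce,s in blobs(c,m):
    if ce[1]<270: print(ce.round(1),s, ray(c,*ce,.02)[:2].round(4))
# paddle
m=(hsv[...,0]<20)&(hsv[...,1]>90)&(hsv[...,2]>120); m[:,:270]=0;m[:,400:]=0;m[:70]=0;m[200:]=0
k=cv2.findContours(m.astype(np.uint8),0,1)[0]; k=max(k,key=cv2.contourArea); b=cv2.boxPoints(cv2.minAreaRect(k))
W=np.array([ray(c,*q,.084)[:2] for q in b]); print('paddle',W.mean(0),W.round(4).tolist())
# lid rim: gray-white mask
g=((hsv[...,1]<35)&(hsv[...,2]>150)).astype(np.uint8); g[:,:230]=0;g[:,420:]=0
P=[]
for t in np.radians(np.arange(0,360,3)):
    best=None
    for r in np.arange(.095,.07,-.0005):
        u=proj(c,[.565+r*np.cos(t),.015+r*np.sin(t),.074])
        if g[int(round(u[1])),int(round(u[0]))]: best=r;break
    if best and best<.0945: P.append([.565+best*np.cos(t),.015+best*np.sin(t)])
o,r=fitc(P); e=np.abs(np.hypot(*(np.array(P)-o).T)-r); o,r=fitc(np.array(P)[e<.003]); print('lid',o,r,len(P))
th,v=lidang(c,o); a=np.degrees(th); md=np.median(v); print('dark',md,a[v<md*.6])
for z,rr in [(.04,.118),(.04,.11),(.04,.105)]:
    th,v=lidang(c,o,z,rr); print(rr,'mark dark',[(x,int(y)) for x,y in zip(np.degrees(th),v) if y<100])
for n,q,z in [('key',(496,208),.0695)]: print(n,ray(c,*q,z))
bw=((hsv[...,0]<20)&(hsv[...,1]>90)).astype(np.uint8); bw[:,:440]=0;bw[:60]=0;bw[145:]=0;bw[:,585:]=0
k=max(cv2.findContours(bw,0,1)[0],key=cv2.contourArea); b=cv2.boxPoints(cv2.minAreaRect(k)); W=np.array([ray(c,*q,.03)[:2] for q in b]);print('tray',W.mean(0),W.round(3).tolist())
cv2.imwrite('pics/kc.png',cv2.resize(p[165:245,450:540],(720,640)[::1] if 0 else (675,600),interpolation=cv2.INTER_CUBIC))
E
```

```text
[200.7  26.4] [ 175    0   49   52 1928] [0.7155 0.2068]
[580.5   1.6] [566   0  30   5 124] [ 0.7561 -0.3888]
[118.1  52. ] [108  41  21  23 460] [0.681 0.345]
[140.2  56.9] [134  40  14  34 382] [0.6728 0.3094]
[130.5 114.9] [123 102  16  27 320] [0.5827 0.339 ]
[372.5 110.2] [368 105  10  11  95] [ 0.5875 -0.0656]
[172.  132.3] [166 120  13  26 247] [0.5532 0.2713]
[181.5 179.2] [172 168  17  25 246] [0.4726 0.2645]
[132.5 188.3] [122 177  20  25 322] [0.4565 0.3555]
[503.3 218.7] [498 213  12  13 134] [ 0.3985 -0.3129]
paddle [0.56648846 0.0020149 ] [[0.5573, 0.0535], [0.5948, -0.0414], [0.576, -0.0499], [0.5378, 0.0459]]
lid [0.56515688 0.01516664] 0.08613417438837061 105
dark 227.0 [280.  280.5 281.  281.5 282.  282.5 283.  283.5 284.  284.5 285.  285.5
 286.  286.5 287.  287.5 288.  288.5 289.  289.5 290.  290.5 291.  291.5
 292.  292.5]
0.118 mark dark [(np.float64(27.5), 92), (np.float64(28.0), 94), (np.float64(28.500000000000004), 98)]
0.11 mark dark [(np.float64(27.5), 92), (np.float64(28.0), 94), (np.float64(28.500000000000004), 97)]
0.105 mark dark [(np.float64(27.5), 93), (np.float64(28.0), 92), (np.float64(28.500000000000004), 96)]
key [ 0.43364618 -0.26593481  0.0695    ]
tray [ 0.59599253 -0.29319542] [[0.559, -0.191], [0.643, -0.189], [0.634, -0.392], [0.547, -0.402]]
```

View pics/kc.png

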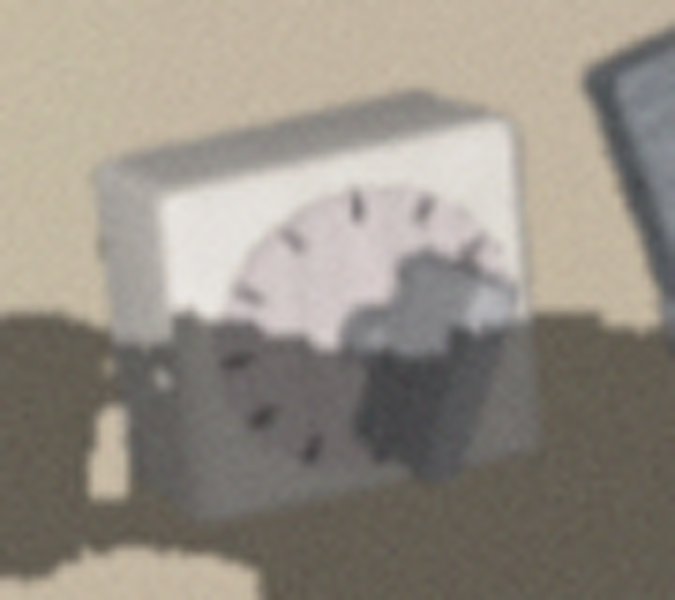

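```bash
python3 - <<'E'
from h import *
yaw=np.radians(21.7)
bot.set_gripper(.55,20)
go(.566,.003,.16,yaw); line(.566,.003,.072,.1)
bot.set_gripper(0,25); print(bot.current_opening(),bot.current_grip_force())
line(.566,.003,.17,.15); print(bot.current_opening(),bot.current_grip_force())
go(.597,-.295,.17,np.radians(-3)); print(bot.current_opening(),bot.current_grip_force())
line(.597,-.295,.012,.1); print(bot.current_contact_force())
bot.set_gripper(.34); line(.597,-.295,.2,.2)
print(bot.current_clock())
bot.set_gripper(1)
go(.52,-.2,.36,np.pi/2); c=snap('wrist','w2.png')
E
```

```text
0.23614364214005895 25.000160336494446
0.23526032813505532 24.999744594097137
0.23205309519352887 24.998405277729034
[ 0.47614014  0.5345097  -0.4484437 ]
11.3583
```

View pics/w2.png

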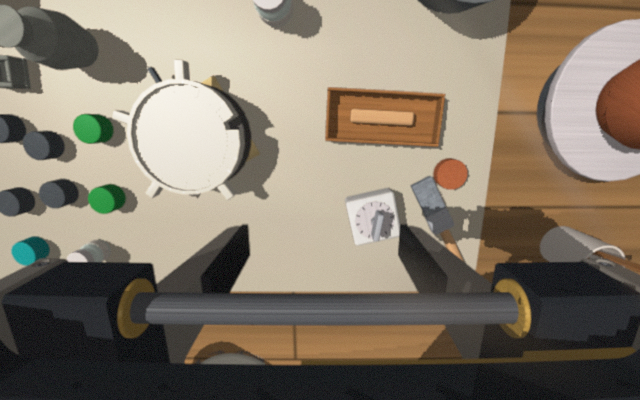

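Picture: the paddle lies flat in the tray at (382,117), and the lid is now clear. Next I grip the lug at ~142° and turn the lid.

```bash
python3 - <<'E'
from h import *
o=np.array([.5652,.0152])
c=snap('wrist'); th,v=lidang(c,o); a=np.degrees(th); d=a[v<np.median(v)*.6]; print('notch dark',d.min(),d.max(),len(d))
pos=lambda t,r=.103:o+r*np.array([np.cos(t),np.sin(t)])
t0=np.radians(286.25-144)
# IK feasibility of the arc for both grasps
for off in (np.pi/2,-np.pi/2):
    print([ (lambda q: None if q is None else round(float(q[5]),2))(bot.inverse_kinematics([*pos(t),.052],list(down(t+off)))) for t in np.linspace(t0,t0+np.radians(101.75),6)])
E
```

```text
notch dark 279.5 292.5 27
[2.14, 1.71, 1.28, 0.85, 0.45, 0.08]
[-1.0, -1.43, -1.86, -2.29, -2.69, None]
```

```bash
cat >> h.py <<'E'
o=np.array([.5652,.0152])
pos=lambda t,r=.103:o+r*np.array([np.cos(t),np.sin(t)])
def turn(t0,t1,off=np.pi/2,N=12):
    up=lambda t,z:([*pos(t),z],list(down(t+off)))
    bot.set_gripper(.5,15); bot.goto(*up(t0,.13)); bot.line_to(up(t0,.052)[0],max_speed=.08)
    print('c',bot.current_contact_force().__abs__().max() if hasattr(bot.current_contact_force(),'max') else bot.current_contact_force())
    bot.set_gripper(0,15); print('grip',bot.current_opening())
    n=max(1,int(abs(t1-t0)/np.radians(N))+1)
    for t in np.linspace(t0,t1,n+1)[1:]: p,r=up(t,.052); bot.line_to(p,rot=r,max_speed=.06)
    print('f',bot.current_contact_force(),bot.current_opening(),bot.current_clock())
    bot.set_gripper(.5); bot.line_to(up(t1,.14)[0],max_speed=.15)
E
python3 - <<'E'
from h import *
t0=np.radians(286.1-144); turn(t0,t0+np.radians(28-286.1+360))
bot.set_gripper(1); go(.47,.015,.36,np.pi/2); c=snap('wrist','w3.png'); print(bot.current_clock())
E
```

```text
c 0.7941327913098853
grip 0.15382952850944537
f [-2.58875826 -6.64543673  2.78269682] 0.1510615421359542 22.15
25.5333
```

View pics/w3.png

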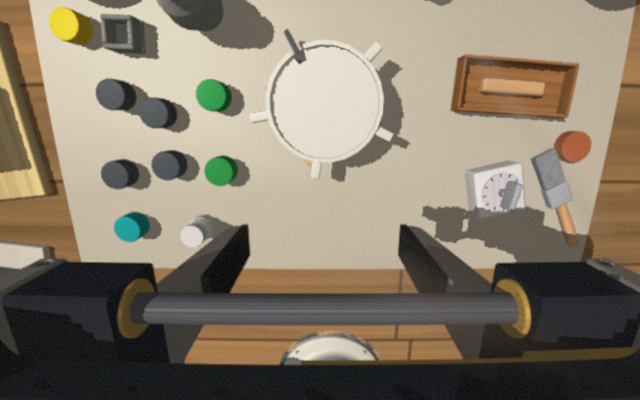

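The notch now sits at the mark (296,52); I'll check it from nearer.

```bash
python3 - <<'E'
from h import *
go(.545,.05,.20,np.pi/2); c=snap('wrist'); p=c['pixels'].copy()
u=lambda t,r,z:tuple(int(round(x)) for x in proj(c,[*pos(np.radians(t),r),z]))
x,y=u(28,.09,.05); print(x,y,bot.current_clock())
x0=max(0,min(640-120,x-60));y0=max(0,min(310,y-45))
cv2.imwrite('pics/n1.png',cv2.resize(p[y0:y0+90,x0:x0+120],(800,600),interpolation=cv2.INTER_CUBIC)); print(x0,y0)
for z,r in[(.04,.12),(.04,.115),(.04,.108),(.071,.084),(.07,.08),(.068,.076),(.068,.072)]:
    th,v=lidang(c,o,z,r);a=np.degrees(th);s=(a<45);print(z,r,'dark',[int(k) for k in v[(a>14)&(a<42)][::2]])
E
```

```text
316 92 26.3333
256 47
0.04 0.12 dark [202, 202, 203, 202, 203, 203, 205, 204, 206, 207, 203, 201, 112, 88, 94, 106, 194, 205, 205, 207, 207, 209, 208, 209, 210, 210, 209, 210]
0.04 0.115 dark [201, 202, 205, 203, 202, 203, 204, 205, 206, 206, 204, 193, 103, 89, 95, 105, 189, 204, 206, 206, 208, 208, 210, 209, 207, 208, 209, 209]
0.04 0.108 dark [201, 201, 203, 200, 202, 203, 202, 203, 203, 205, 204, 185, 92, 86, 93, 100, 176, 207, 205, 206, 204, 206, 205, 207, 206, 207, 208, 210]
0.071 0.084 dark [223, 223, 224, 225, 226, 224, 203, 123, 88, 91, 96, 95, 88, 88, 88, 87, 88, 92, 96, 103, 119, 193, 227, 227, 225, 225, 226, 226]
0.07 0.08 dark [151, 143, 145, 138, 143, 175, 199, 159, 100, 88, 87, 92, 91, 91, 92, 91, 93, 90, 90, 76, 86, 129, 140, 149, 153, 158, 162, 165]
0.068 0.076 dark [217, 221, 225, 222, 217, 224, 225, 197, 122, 90, 89, 88, 87, 90, 91, 87, 75, 57, 50, 71, 145, 170, 195, 207, 200, 199, 140, 138]
0.068 0.072 dark [223, 224, 223, 225, 222, 223, 225, 213, 154, 96, 89, 90, 90, 85, 75, 60, 51, 45, 55, 118, 203, 224, 225, 224, 225, 224, 224, 223]
```

View pics/n1.png

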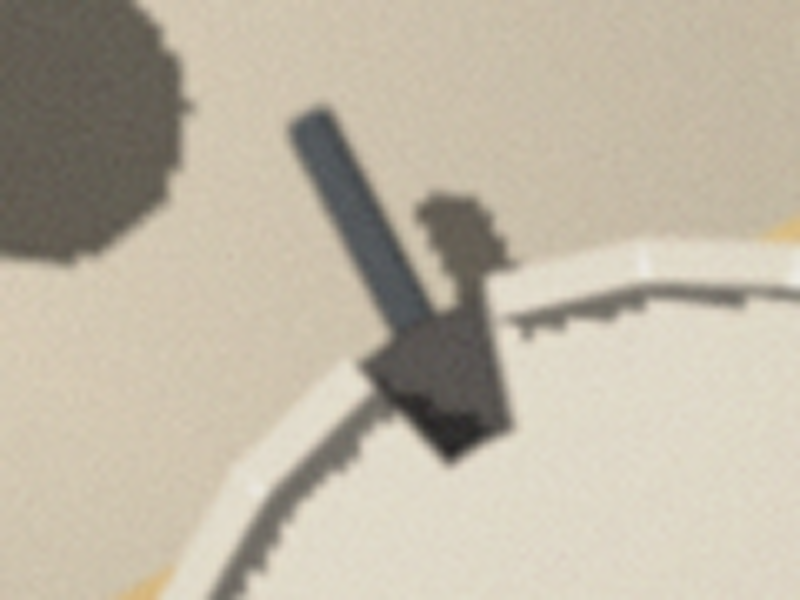

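Notch centre ≈28.1–28.5° against the mark at 28.1°, so they are aligned. Now the weights.

```bash
cat >> h.py <<'E'
def dark(c):
    p=c['pixels'].astype(int); m=(p.max(2)<115)&(p[...,0]>=p[...,2]-2)&(p.max(2)-p.min(2)<40)
    m=cv2.morphologyEx(m.astype(np.uint8),cv2.MORPH_OPEN,np.ones((5,5)))
    return m
def findw(view=(.43,.325,.34),region=None,z=.017):
    go(*view,np.pi/2); c=snap('wrist'); m=dark(c); R=[]
    for k in cv2.findContours(m,0,1)[0]:
        if cv2.contourArea(k)<300: continue
        (x,y),r=cv2.minEnclosingCircle(k); M=cv2.moments(k); u=(M['m10']/M['m00'],M['m01']/M['m00'])
        if y>265: continue
        R.append((ray(c,*u,z)[:2],cv2.contourArea(k)/(np.pi*r*r),cv2.contourArea(k)))
    return c,R
E
python3 - <<'E'
from h import *
c,R=findw(); cv2.imwrite('pics/w4.png',c['pixels'])
for r in R: print(r[0].round(4),round(r[1],2),r[2])
p=c['pixels']
for x in [.46,.5,.55,.6]:
  pass
E
```

```text
[0.4511 0.3765] 0.9 652.5
[0.4669 0.2836] 0.91 668.5
[0.5552 0.2924] 0.88 774.0
[0.5858 0.3613] 0.82 838.5
```

View pics/w4.png

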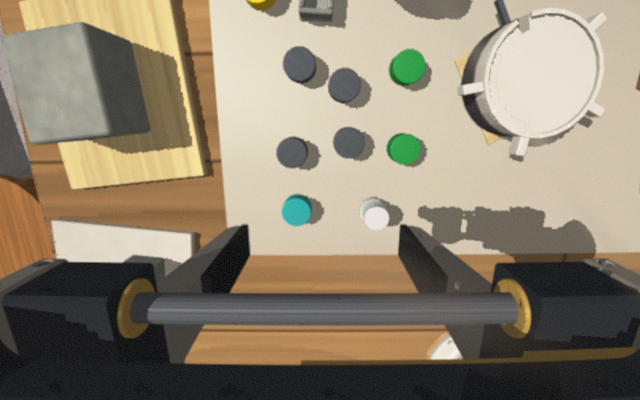

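The picture shows four dark discs at (299,65), (344,85), (292,152) and (348,142), matching the four positions found; the greens, teal and yellow stay.

```bash
cat >> h.py <<'E'
OB=[((.449,.185),.025),((.574,.188),.025),((.351,.233),.022),((.68,.333),.033),((.375,.37),.025),((.705,.2),.042)]
def bestyaw(w,others):
    best=(-9,0)
    for y in np.radians(np.arange(0,180,5)):
        a=np.array([np.cos(y),np.sin(y)]);b=np.array([-a[1],a[0]]);m=9
        for q,r in OB+[(x,.025) for x in others]:
            d=np.array(q)-w; u,v=abs(d@a),abs(d@b)
            m=min(m,np.hypot(max(.033-u,u-.053,0),max(v-.011,0))-r)
        if m>best[0]: best=(m,y)
    return best
def pick(w,yaw,h=.012,top=.17):
    bot.set_gripper(.73,45); go(*w,top,yaw); line(*w,h,.15); f=bot.current_contact_force()
    bot.set_gripper(0,45); line(*w,top,.2); print('pick',bot.current_opening(),bot.current_grip_force(),f)
    return bot.current_opening()>.45
def place(phi,h=.0805,r=.046):
    p=pos(np.radians(phi),r); go(*p,.17,np.radians(phi)); g=bot.current_opening(); line(*p,h,.08); f=np.array(bot.current_contact_force())
    bot.set_gripper(.66); line(*p,.17,.2); print('place',p,g,f,bot.current_clock())
E
python3 - <<'E'
from h import *
W=[np.array(x) for x in [(.4511,.3765),(.4669,.2836),(.5552,.2924),(.5858,.3613)]]
for i in range(4): print(W[i],bestyaw(W[i],W[:i]+W[i+1:]))
for phi in (73,163,253,343):
    print(phi,[q is not None for q in (bot.inverse_kinematics([*pos(np.radians(phi),.046),.08],list(down(np.radians(phi)+k))) for k in (0,np.pi))])
i=3; m,y=bestyaw(W[i],W[:i]+W[i+1:])
if pick(W[i],y): place(73)
c,R=findw()
for r in R: print(r[0].round(4),round(r[1],2),r[2])
cv2.imwrite('pics/w5.png',c['pixels']); print(bot.current_clock())
E
```

```text
[0.4511 0.3765] (np.float64(0.026654533227995776), np.float64(1.0471975511965976))
[0.4669 0.2836] (np.float64(0.0282626894631288), np.float64(2.443460952792061))
[0.5552 0.2924] (np.float64(0.03274962899422181), np.float64(2.356194490192345))
[0.5858 0.3613] (np.float64(0.024950377355803778), np.float64(2.0943951023931953))
73 [True, True]
163 [False, True]
253 [True, True]
343 [True, False]
pick 0.534510474195333 44.99839246273041 [ 0.23639397 -1.83692207 -0.15221923]
place [0.5786491  0.05919002] 0.531456563054236 [ 0.25470176 -0.02481245 -4.77948862] 35.05
[0.451  0.3762] 0.91 649.0
[0.4667 0.2836] 0.9 673.0
[0.555  0.2923] 0.87 773.0
[0.5924 0.0133] 0.76 1269.0
36.4167
```

View pics/w5.png

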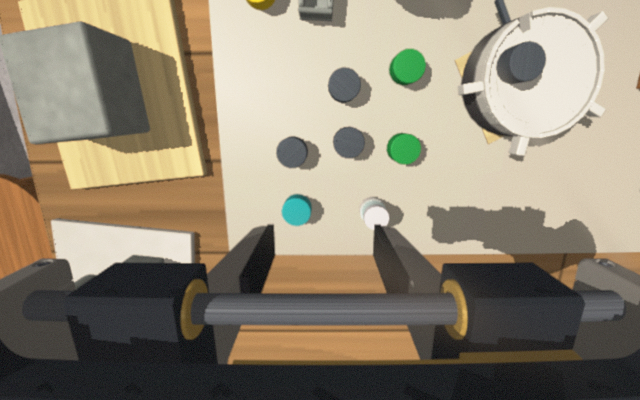

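The first weight stands on the lid at (525,62) and the rest are unmoved. I'll do the remaining three, looking again before each pick.

```bash
python3 - <<'E'
from h import *
for phi in (163,343,253):
    c,R=findw(); W=[r[0] for r in R if r[0][1]>.23 and r[2]<1000 and r[1]>.75]
    print([w.round(4).tolist() for w in W])
    if not W: break
    best=max(range(len(W)),key=lambda i:bestyaw(W[i],W[:i]+W[i+1:])[0]); m,y=bestyaw(W[best],W[:best]+W[best+1:]); print(m)
    if m<.006 or not pick(W[best],y): print('STOP'); break
    if bot.current_opening()<.45: print('lost'); break
    place(phi)
bot.set_gripper(1); go(.47,.015,.36,np.pi/2); c=snap('wrist','w6.png'); print(bot.current_clock())
E
```

```text
[[0.4509, 0.3765], [0.4666, 0.2834], [0.5551, 0.292]]
0.036335897916041575
pick 0.5338846460076169 44.99876260757446 [ 0.91037837 -0.59148634  0.43000056]
place [0.52120998 0.0286491 ] 0.533683255368426 [-0.13018113 -0.04184373 -3.19842581] 44.625
[[0.4671, 0.2838], [0.4514, 0.3756]]
0.05458147088100974
pick 0.5377645988778009 44.998374581336975 [-0.85956267  0.56043104  0.46018656]
place [0.60919002 0.0017509 ] 0.5333685128073985 [ 0.15569359 -0.54613291 -4.67696282] 53.6917
[[0.4517, 0.376]]
0.04844944570846502
pick 0.5348366720904443 44.99856233596802 [ 0.14398623 -0.49673566 -0.13121048]
place [ 0.5517509  -0.02879002] 0.5341154299561186 [ 0.1606671  -0.57084789 -4.73492072] 62.6417
64.175
```

View pics/w6.png

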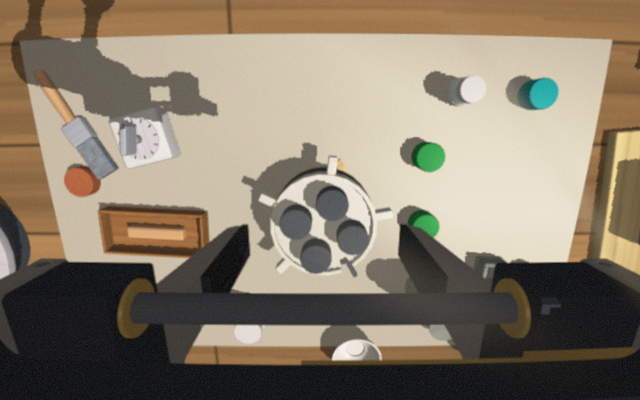

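All four weights stand on the lid, at (295,221), (333,202), (352,238) and (316,255). Next I check the notch from near and look at the key from above.

```bash
python3 - <<'E'
from h import *
def campose(x,y,z):
    for k in (1,-1):
        r=list(down(k*np.pi/2)); q=bot.inverse_kinematics([x,y,z],r)
        if q is None: continue
        bot.goto([x,y,z],r); c=snap('wrist'); R=np.asarray(c['R']); C=-R.T@np.asarray(c['t'])
        if C[0]>x: return c
c=campose(.545,.05,.22)
for z,r in[(.04,.12),(.04,.11),(.071,.084),(.071,.082)]:
    th,v=lidang(c,o,z,r);a=np.degrees(th);s=(a>14)&(a<42);d=a[s][v[s]<150];print(z,r,d.min(),d.max(),d.mean())
x,y=proj(c,[*pos(np.radians(28),.09),.05]).astype(int); A=c['pixels'][max(0,y-50):y+50,x-65:x+65]
c=campose(.36,-.28,.28) ; print(bot.current_clock())
np.save('kcam.npy',c,allow_pickle=True)
x,y=proj(c,[.43,-.28,.07]).astype(int); print(x,y); y0=max(0,y-50);x0=x-65
B=c['pixels'][y0:y0+100,x0:x0+130]; print(x0,y0)
cv2.imwrite('pics/k2.png',np.vstack([cv2.resize(t,(390,300),interpolation=cv2.INTER_CUBIC) for t in (A,B)]))
E
```

```text
0.04 0.12 26.5 29.500000000000004 28.0
0.04 0.11 26.5 29.999999999999996 28.25
0.071 0.084 21.5 34.5 28.0
0.071 0.082 22.0 35.0 28.5
73.65
324 121
259 71
```

View pics/k2.png

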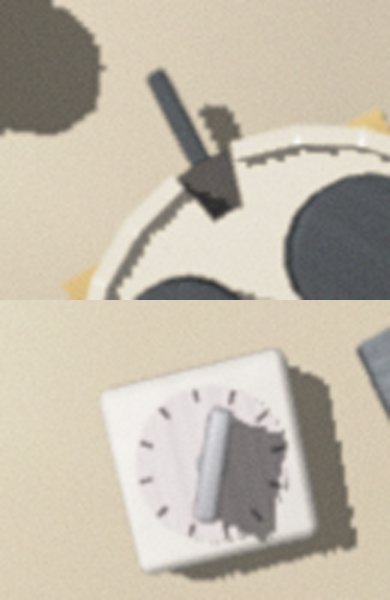

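The notch is at 28.0–28.5° against the mark at 28.0–28.25°. The key bar runs from pixel (332,108) to (328,144).

```bash
python3 - <<'E'
from h import *
c=np.load('kcam.npy',allow_pickle=True).item()
a=ray(c,332,107.7,.083)[:2];b=ray(c,327.7,144.3,.083)[:2]; k=(a+b)/2; d=np.arctan2(*(a-b)[::-1]); print(a,b,k,np.degrees(d))
best=None
for n in (-1,1):
    y=d+n*np.pi/2; q=bot.inverse_kinematics([*k,.060],list(down(y)))
    print(n,q)
    if q is not None and (best is None or q[5]<best[0]): best=(q[5],y)
y=best[1]; bot.set_gripper(.45,25)
bot.goto([*k,.14],list(down(y))); bot.line_to([*k,.060],max_speed=.08); print('f',bot.current_contact_force())
bot.set_gripper(0,25); print(bot.current_opening(),bot.current_contact_force(),bot.current_ft_torque())
def turn6(to,step):
    j=list(bot.current_joints()); 
    while j[5]<to-1e-6:
        j[5]=min(to,j[5]+step); bot.set_joints(j); t=bot.current_ft_torque()[2]; print(round(j[5],2),round(float(t),3),round(bot.current_clock(),1))
        if abs(t)>.35: return True
turn6(min(bot.current_joints()[5]+2.0,2.8),.5); print(bot.current_joints(),bot.current_opening(),bot.current_ee_pos())
E
```

```text
[ 0.44579971 -0.28930026] [ 0.40293841 -0.28433287] [ 0.42436906 -0.28681656] -6.610767676568549
-1 [-8.30623085e-01  1.78707506e-01  1.90308856e+00 -4.44089210e-16
  1.05979659e+00  8.55552904e-01]
1 [-0.83062309  0.17870751  1.90308856  0.          1.05979659 -2.28603975]
f [ 0.7062527   0.11069432 -0.33706164]
0.10562659601537952 [-0.92076204 -1.00555775  0.49727526] [-0.14004915 -0.06198963  0.03850907]
-1.79 -0.097 79.3
-1.29 -0.058 79.8
-0.79 -0.025 80.4
-0.29 -0.091 80.9
[-8.30380074e-01  1.78687707e-01  1.90281450e+00  9.21582656e-04
  1.05901991e+00 -2.88323270e-01] 0.10595413581563458 [ 0.42491596 -0.28685197  0.06012785]
```

```bash
cat >> h.py <<'E'
def turn6(to,step,lim=.35):
    j=list(bot.current_joints())
    while j[5]<to-1e-6:
        j[5]=min(to,j[5]+step); bot.set_joints(j); t=bot.current_ft_torque()[2]; print(round(j[5],2),round(float(t),3),'err',round(j[5]-bot.current_joints()[5],4),round(bot.current_clock(),1))
        if abs(t)>lim: return True
E
python3 - <<'E'
from h import *
r0=Ro.from_rotvec(bot.current_tool_rot()).as_matrix()[:,1]; print(np.degrees(np.arctan2(r0[1],r0[0])))
hit=turn6(2.8,.4); r0=Ro.from_rotvec(bot.current_tool_rot()).as_matrix()[:,1]; print(hit,np.degrees(np.arctan2(r0[1],r0[0])),bot.current_opening())
E
```

```text
-31.08341817766046
0.11 -0.053 err 0.0042 81.4
0.51 -0.019 err 0.0047 81.8
0.91 0.013 err 0.0047 82.3
1.31 -0.073 err 0.0056 82.8
1.71 -0.042 err 0.0072 83.2
2.11 -0.066 err 0.0079 83.7
2.51 -0.019 err 0.0084 84.2
2.8 -0.075 err 0.0098 84.6
None 152.53442215081122 0.10590710691931522
```

```bash
python3 - <<'E'
from h import *
bot.set_gripper(.45); p=list(bot.current_ee_pos()); line(p[0],p[1],.12,.15)
j=list(bot.current_joints()); j[5]-=np.pi; bot.set_joints(j)
line(p[0],p[1],.060,.1); bot.set_gripper(0,25); print(bot.current_opening(),bot.current_joints()[5])
j=list(bot.current_joints()); s=j[5]
for i in range(30):
    j[5]+=.08; bot.set_joints(j); e=j[5]-bot.current_joints()[5]; print(round(j[5]-s,2),round(e,4),round(float(bot.current_ft_torque()[2]),3),bot.current_opening().__round__(4))
    if e>.03: break
print(bot.current_clock())
E
```

```text
0.10378845080631709 -0.3417190420062235
0.08 0.0018 -0.03 0.1072
0.16 0.003 -0.02 0.1057
0.24 0.0034 0.066 0.107
0.32 0.0036 -0.011 0.1072
0.4 0.0037 -0.022 0.1033
0.48 0.0038 0.005 0.1053
0.56 0.0037 0.005 0.1027
0.64 0.0038 0.024 0.1088
0.72 0.0038 -0.029 0.1076
0.8 0.0044 0.341 0.1068
0.88 0.0045 0.718 0.1251
0.96 0.0041 0.702 0.137
1.04 0.004 0.788 0.148
1.12 0.0043 1.045 0.1683
1.2 0.0044 1.331 0.186
1.28 0.0042 1.357 0.2057
1.36 0.005 2.143 0.2185
1.44 0.0045 2.158 0.2487
1.52 0.0071 3.297 0.2628
1.6 0.0101 4.755 0.2742
1.68 0.0136 6.396 0.2786
1.76 0.0174 8.226 0.2843
1.84 0.0218 10.305 0.2889
1.92 0.0267 12.681 0.2948
2.0 0.0322 15.26 0.2945
95.9583
```

The stop was met at about 0.8 rad: the torque rose there, so I should have stopped on that rather than joint error. I back off the excess, regrip square on the bar and press gently to the stop.

```bash
python3 - <<'E'
from h import *
s=-.3417; j=list(bot.current_joints())
for i in range(40):
    j[5]-=.04; bot.set_joints(j); t=float(bot.current_ft_torque()[2])
    if t<1.0: break
print(j[5]-s,t,bot.current_opening())
bot.set_gripper(.6); p=[.4246,-.2868]; line(*bot.current_ee_pos()[:2],.16,.15)
print(bot.current_ee_pos(),bot.current_contact_force(),bot.current_clock())
def campose(x,y,z):
    for k in (1,-1):
        r=list(down(k*np.pi/2)); q=bot.inverse_kinematics([x,y,z],r)
        if q is None: continue
        bot.goto([x,y,z],r); c=snap('wrist'); R=np.asarray(c['R']); C=-R.T@np.asarray(c['t'])
        if C[0]>x: return c
c=campose(.36,-.28,.28); np.save('kcam.npy',c,allow_pickle=True)
B=c['pixels'][71:171,259:389]; cv2.imwrite('pics/k3.png',cv2.resize(B,(780,600),interpolation=cv2.INTER_CUBIC))
E
```

```text
1.3277707413151965 0.9073515865887862 0.2333058081973646
[ 0.42314123 -0.28678899  0.15894225] [ 0.10719237 -0.12030628 -0.7353977 ] 101.4167
```

View pics/k3.png

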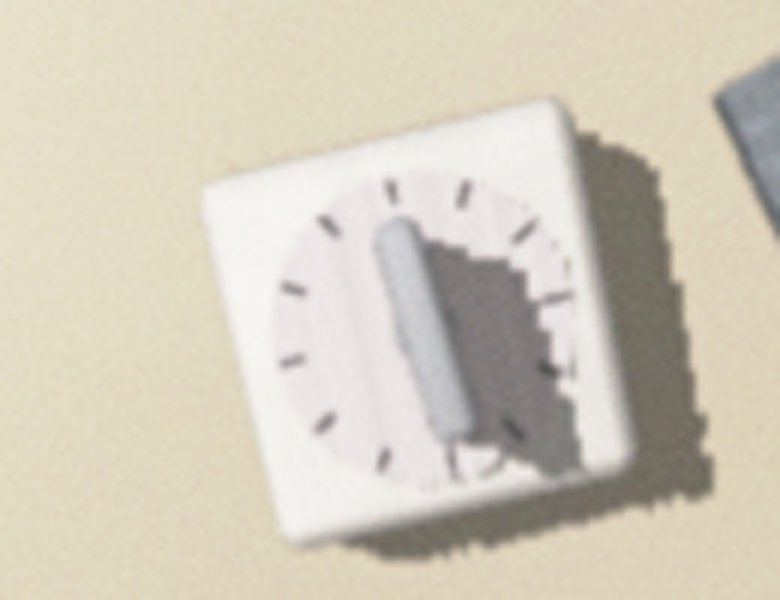

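The picture shows the timer intact, with the bar from pixel (325,108) to (335,143).

```bash
python3 - <<'E'
from h import *
c=np.load('kcam.npy',allow_pickle=True).item()
a=ray(c,325.3,108.5,.083)[:2];b=ray(c,335.3,142.7,.083)[:2]; k=(a+b)/2; d=np.arctan2(*(a-b)[::-1]); print(k,np.degrees(d))
k=np.array([.4248,-.2868])
best=None
for n in (-1,1):
    y=d+n*np.pi/2; q=bot.inverse_kinematics([*k,.060],list(down(y)))
    if q is not None and (best is None or abs(q[5])<best[0]): best=(abs(q[5]),y)
y=best[1]; bot.set_gripper(.45,20)
bot.goto([*k,.14],list(down(y))); bot.line_to([*k,.060],max_speed=.08)
bot.set_gripper(0,20); bot.hold(.2); t0=np.mean([bot.current_ft_torque()[2] for _ in range(5)]); print(bot.current_opening(),t0,bot.current_joints()[5])
j=list(bot.current_joints())
for i in range(30):
    j[5]+=.02; bot.set_joints(j); bot.hold(.1); t=np.mean([bot.current_ft_torque()[2] for _ in range(5)]); print(round(.02*(i+1),2),round(float(t),3),round(bot.current_opening(),4))
    if t>.4: break
yv=Ro.from_rotvec(bot.current_tool_rot()).as_matrix()[:,1]; print('bar',np.degrees(np.arctan2(yv[1],yv[0]))-90,bot.current_clock())
E
```

```text
[ 0.42487284 -0.28747296] 16.9345581213228
0.10719111234826331 0.2618267852693642 0.4450934862992195
0.02 0.35 0.1101
0.04 0.464 0.115
bar -165.3177638638304 110.775
```

The key is hard at its stop, because torque rises at once. I release and do a final check.

```bash
python3 - <<'E'
from h import *
bot.set_gripper(.45); p=bot.current_ee_pos(); line(p[0],p[1],.2,.15)
bot.goto([.36,-.28,.28],list(down(np.pi/2))); c=snap('wrist'); x,y=proj(c,[.4248,-.2868,.08]).astype(int)
B=cv2.resize(c['pixels'][max(0,y-50):max(0,y-50)+100,x-65:x+65],(390,300)); s=snap('scene')['pixels'][100:400,180:570]
cv2.imwrite('pics/fin.png',np.hstack([B,s])); print(bot.current_clock())
E
```

```text
115.1
```

View pics/fin.png

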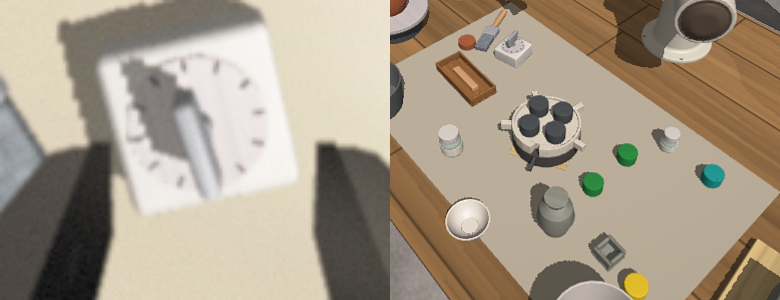

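The final picture shows the four weights on the lid with the notch at the mark, the paddle in the tray, the key where it was left at its stop, and the other items where they were.

```bash
python3 -c "
from workcell import bot
print(bot.job_done())"
```

```text
the job is handed in; nothing more can be done
None
```

I handed the job in at about 115 s: paddle in the tray, lid notch within about half a degree of the mark, all four weights flat on the lid, and the key wound to its stop. While finding the stop I pushed the key too far, up to about 15 N m. The timer looked undamaged afterwards, and a gentle second push confirmed the key was at its stop.

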